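# Stow the spice jar and lock the rack's end stop

### The job

One spice jar is standing out on the worktop. Stand it upright in the spice rack, in the free space between the row of jars and the sliding end stop, and let go of it; then draw up the end stop's spring plunger, slide the stop one hole towards the jars and let the pin go fully down into that hole, so that all three jars are kept in the row. Finish while still gripping the plunger's knob with the pin fully down; leave the other things on the worktop where they are and do not knock over any jar.

Things in the scene. Friction and masses are not known exactly. Their poses are not given: they have to be found in the camera images.
- jar_loose: The spice jar to put away: glass jar with a black screw cap, round, 41 mm in diameter, 105 mm high, about 0.11 kg; the one that stands alone on the worktop in front of the rack. Origin: centre of its underside, z up.
- jar_end: Spice jar of the same size, already in the rack, at the rack's end plate. Origin: centre of its underside.
- jar_next: Spice jar of the same size, already in the rack, second in the row; the free space is between it and the end stop. Jars may stand a few mm apart. Origin: centre of its underside.
- rack: Spice rack, fixed: beech base 76 mm deep (x), 270 mm long (y), steel strip flush in its middle. Origin: centre of its underside; the floor the jars stand on is 17 mm above. x points to its back, away from the robot; y along it, from the jars to the end stop. 6 mm steel rails run along front and back (axes x = -29, +29 mm; tops 43 mm above the worktop): the lane between is 52 mm wide.
- end_plate (a point): Foot of the rack's end plate, on its inner face, in the middle of the lane at floor height (rack y = -129 mm). The row of jars starts here; the plate is 50 mm wide and 80 mm high.
- next_hole (a point): Mouth of the index hole into which the pin must go (rack x = 0, y = 50 mm, at floor height). The steel strip has four 9 mm holes in line, 42 mm apart (one jar width), at rack y = 92 (where the pin starts), 50, 8 and -34 mm.
- stop_face (a point): Foot of the end stop's face towards the jars, at floor height in the middle of the lane; moves with the stop. The stop is a steel plate 50 mm wide, its top 96 mm above the worktop, on a foot that slides on the rails with two black sleeves (tops 46 mm above the worktop). The plunger's axis is 50 mm behind this face (+y of the rack).
- knob_mid (a point): Middle of the plunger's knob, on its axis: black round upright knob, 26 mm in diameter, 28 mm high; with the pin down its middle is 77 mm above the worktop. Moves up as the plunger is drawn, and along with the stop. Below it is a 19 mm housing, top at 60 mm; else nothing within 40 mm of its axis is higher than 52 mm.
- plunger_knob: The same knob; origin at the centre of its underside, z up. It may be gripped anywhere round it. Drawing it up takes about 6 N at first and 10 N at 12 mm (a spring pulls it back down); held up and moved sideways, it carries the stop with it, which slides with about 2 N of friction.
- plunger (a joint): How far the plunger is drawn up, m: 0 is pin fully down, 9 mm deep in a hole; the 7 mm pin is clear of the strip above 0.0095; it stops at 0.014.
- end_stop (a joint): How far the end stop has slid towards the jars, m, from the hole in which it starts (0, at y = 92 mm): the next hole towards the jars is at 0.042. With the pin in a hole the stop cannot slide, apart from 1 mm of play either way.
- mug: White mug, 87 mm wide, 96 mm high, on the chopping board behind the rack; a bystander. Origin in the middle of its underside.
- onion: Onion, 79 mm wide, 85 mm high, on the chopping board (19 mm thick) behind the rack; a bystander. Origin under its middle.
- garlic: Garlic bulb, 60 mm, on the worktop to the right in front of the rack; a bystander. Origin under its middle.
There are look-alikes about, which are no part of the job. Leave any blue or yellow look-alike of the jar_loose alone.

How it is judged (in metres and radians):
On the way, in this order (a step that is already met when the one before it is completed fails the run):
1. the loose jar stands upright on the rack's floor between the row and the end stop, let go, with the stop still in its first hole (x of jar_loose in the frame of rack between -0.009 and 0.009 m and y of jar_loose in the frame of rack between -0.046 and 0.024 m and z of jar_loose in the frame of rack between 0.013 and 0.021 m and angle between jar_loose's own z axis and vertical below 0.1 rad and linear speed of jar_loose below 0.03 m/s and value of joint end_stop below 0.004 m and contact force between the fingers and jar_loose below 0.1 N), for 0.2 s.
2. the plunger is drawn up clear of its hole by the fingers (value of joint plunger above 0.008 m and contact force between the fingers and plunger_knob above 1 N), for 0.05 s.
At the end, for the whole second after the job is handed in: The end stop is within 2 mm of the next hole (joint 0.042), the plunger is less than 2 mm from fully down, and the fingers still grip its knob (more than 3 N); the three jars stand upright (within 0.1 rad) on the rack's floor in the row between end plate and stop, the added one beside the stop (value of joint end_stop between 0.04 and 0.044 m and value of joint plunger below 0.002 m and contact force between the fingers and plunger_knob above 3 N and x of jar_loose in the frame of rack between -0.009 and 0.009 m and y of jar_loose in the frame of rack between -0.032 and -0.016 m and z of jar_loose in the frame of rack between 0.013 and 0.021 m and angle between each of jar_loose, jar_end, jar_next's own z axis and vertical below 0.1 rad and z of each of jar_end, jar_next in the frame of rack below 0.021 m and horizontal distance between jar_end and rack below 0.115 m and horizontal distance between jar_next and rack below 0.075 m and linear speed of jar_loose below 0.02 m/s); the arm keeps its last pose, push and grip.
It fails at once if a jar is knocked over (angle between jar_loose's own z axis and vertical above 0.6 rad or angle between any of jar_end, jar_next's own z axis and vertical above 0.4 rad).
It fails at once if the mug, onion or garlic is moved by more than 3 cm (distance of any of mug, onion, garlic from where it was at the start of the episode above 0.03 m).
It also fails if it takes over 45 s, if anything falls off the work surface, if the arm or the gripper's body presses on something with over 40 N, if the wrist force passes 120 N, or if a joint passes its speed limit or range.

### The arm

A 6-joint arm with a two-finger parallel gripper is mounted at the origin on a cart in front of the work surface, level with it; the furniture and walls round the work are solid. World frame = base frame: x ahead of the robot, y to its left, z up, the work surface at z = 0. Lengths are in m, angles in degrees, forces in N, time in s.
With the tool pointing down it reaches from about 0.3 to 0.825 m from the base axis. Payload 5.4 kg.
Tool frame: the origin (TCP) lies midway between the tips of the shut fingers; the grasp point (between the pads) lies robot.grip_point_offset behind it (robot.grip_point_offset is the distance from the TCP to the grasp point, in m); z points along the fingers, y is the line along which they close (so a half turn about z gives the same grasp; the last joint's range is limited). The gripper opens to 92 mm and grips with 3 to 60 N. Pads are 20 mm wide; open, the fingers measure 128 mm over their backs; the gripper's body (75 mm by 189 mm) begins 69 mm behind the grasp point.
Start: joints at [55.399, 9.076, 91.501, -0, 79.423, -12.038], TCP at [0.221, 0.531, 0.193] pointing down, gripper open.
Joint ranges: [-166.64, 166.64], [-54.1, 131.32], [10.49, 154.53], [-73.88, 253.88], [9.74, 151.15], [-171.62, 171.62]. Speed limits (degrees/s): [147.25, 147.25, 180, 180, 180, 180].

### API

Orientations are given as a 3x3 rotation matrix whose columns are the frame's x, y, z axes.
In Python, from station import robot, optics, finder gives the robot as it stands.
- The arm moves only by the tool arm_command, never from a script. Its argument "increments" is a list of rows, each a list of 3 entries, a list of its own where there are three numbers: the shift along the tool's x, y, z in units of 0.3 m (1.0 is 0.3 m), then the turn, a rotation vector about the tool's x, y, z in units of 30 degrees (1.0 is 30 degrees), then the opening, from -1 (shut) to 1 (fully open). A call has 1 to 5 rows; each row is the pose to reach, as a shift and turn from the pose commanded when the call began, along the tool's axes at that moment; what a row does not reach only later rows make up. A row lasts 1/10 s, in which the tool goes at most 50 mm and 8.59 degrees, less where a joint would pass 70% of its speed; a pose out of reach is approached as far as the arm can. A call with a number of a shift or a turn outside -1 to 1 is refused whole. A call with a gripper value outside its range is refused whole. The fingers move at their own pace and stop on an object; "grip_force" is the grip in N (left out, the last holds). Time passes only in rows, so rows that repeat a pose let the fingers close. It gives the time, the measured TCP pose, the force, the opening and the grip force at its end, in the units of the state.
- robot.sense(): the state, without advancing time (a new reading comes with each control period).
- optics.capture(name): name is "scene" or "top" or "wrist"; returns a dict with "img" (384x512x3 uint8, red, green, blue), "fx", "fy", "cx", "cy" (pixels), "k1" (the pictures are not rectified: a ray, as slopes to the right and down, at radius r is drawn at 1 + k1 r^2 times it, then the intrinsics apply), "extrinsics" (4x4, takes a point from camera to world coordinates). Camera axes: x right, y down, z forward; pixel columns grow to the right and rows downward; lengths in m; the calibration is good to about 2 mm. A picture is of the moment at which its call begins. There is no depth.
- robot.sign_off(): hands the job in; it is judged then, once.
Trained networks look in the newest picture that a camera, given by its name, has taken for a name from the list of things; names that differ only in an ending like _2 or _b are one class to them, and where a whole thing is asked for, a point or a joint stands for the part that bears it (a point fixed in the world has none). Each returns a list of dicts, best first, with "confidence" (0 to 1); they miss things now and then, are a little off and sometimes report something else, mostly with a low value. They report only what shows in the picture. A call takes as long as a camera call. They do not tell look-alikes from the thing itself.
- finder.search_frame(camera, label): "point" ([column, row] in pixels, amid what is visible of it).
The state is a dict: "time_s": time; "q": joint angles; "dq": joint speeds; "effort": joint torques, N m; "tcp_pos": TCP position; "orientation": TCP orientation; "contact_force": force on the tool from outside, world axes, zero at the start; "torque": the same for the moment, N m; "finger_gap": finger opening in m; "grip_force": force on a finger pad.
Only numpy, scipy, OpenCV 4.12 (cv2) and the standard library are available. Lean on these libraries where they do the work, as an engineer would, in place of code of your own. Each camera call takes 0.05 s, during which the arm holds its last target. There are 200 camera calls.

## Working session

There is one attempt and no reset: what is moved stays moved. The work goes in short steps, Python scripts to look and compute and a tool call to move; the robot and the scene stay as the last step left them, time stands still between calls to the robot, and variables do not carry over. Pictures are saved under pics/ and viewed, at most 10 in all, crops included, and the job is handed in when it is done.

Besides the shell and the picture viewer there is one more tool, called by a JSON object that holds its "api" and its "payload". arm_command: Moves the arm, as the interface text tells. Its arguments: {"type":"object","properties":{"increments":{"type":"array"},"grip_force":{"type":"number"}},"required":["increments"]}

```bash
mkdir -p pics; cat > h.py <<'E'
import numpy as np, cv2
from station import robot, optics, finder
def ray(c,p):
    K=np.array([[c['fx'],0,c['cx']],[0,c['fy'],c['cy']],[0,0,1.]])
    u=cv2.undistortPoints(np.array([[p]],float),K,np.array([c['k1'],0,0,0,0.]))[0,0]
    # exact: drawn = r(1+k1 r^2), matches opencv
    T=np.array(c['extrinsics']); return T[:3,3],T[:3,:3]@np.array([u[0],u[1],1])
def atz(c,p,z):
    o,d=ray(c,p); return o+d*(z-o[2])/d[2]
def proj(c,P):
    T=np.linalg.inv(np.array(c['extrinsics'])); q=T[:3,:3]@np.array(P)+T[:3,3]; s=q[:2]/q[2]
    s=s*(1+c['k1']*(s@s)); return np.array([c['fx']*s[0]+c['cx'],c['fy']*s[1]+c['cy']])
def tri(rs):
    A=0;b=0
    for o,d in rs:
        d=d/np.linalg.norm(d);M=np.eye(3)-np.outer(d,d);A=A+M;b=b+M@o
    return np.linalg.solve(A,b)
def save(c,n,crop=None,s=1):
    im=c['img'][:,:,::-1]
    if crop: im=im[crop[1]:crop[3],crop[0]:crop[2]]
    cv2.imwrite('pics/'+n,cv2.resize(im,None,fx=s,fy=s,interpolation=cv2.INTER_CUBIC))
E
python3 - <<'E'
from h import *
np.set_printoptions(precision=4,suppress=True)
C={n:optics.capture(n) for n in('scene','top')}
im=[]
for n in C:
    save(C[n],n+'0.png',s=1.5)
    print(n,[C[n][k] for k in('fx','cx','cy','k1')],np.array(C[n]['extrinsics'])[:3,3])
    for l in['jar_loose','jar_end','rack','end_plate','next_hole','stop_face','knob_mid','plunger_knob','garlic','mug']:
        print(l,[(np.round(d['point'],1).tolist(),round(d['confidence'],2)) for d in finder.search_frame(n,l)][:6])
print(robot.grip_point_offset,robot.sense())
E
```

```text
scene [357.368303270271, 256.1408973798687, 190.8719917599457, 0.011936000234588975] [0.232  0.3832 0.6468]
jar_loose [([238.3, 255.4], 0.9), ([272.8, 265.2], 0.75), ([317.1, 224.1], 0.75), ([280.0, 234.0], 0.7)]
jar_end [([312.3, 180.4], 0.81)]
rack [([260.3, 207.3], 0.93)]
end_plate [([259.0, 208.2], 0.8)]
next_hole [([258.2, 207.1], 0.95)]
stop_face [([242.4, 207.6], 0.59), ([263.7, 151.5], 0.39), ([313.3, 177.5], 0.29)]
knob_mid [([239.5, 196.6], 0.59)]
plunger_knob [([237.2, 200.8], 0.44)]
garlic [([318.3, 227.4], 0.88), ([281.9, 236.4], 0.44)]
mug [([266.5, 152.1], 0.66)]
top [365.98800222622634, 255.73405343082825, 195.5017155117848, -0.10134334580454375] [ 0.4109 -0.2261  0.9184]
jar_loose [([174.7, 231.2], 0.92), ([174.7, 197.8], 0.64), ([255.1, 187.6], 0.63)]
jar_end []
rack [([257.7, 188.4], 0.94)]
end_plate [([252.8, 187.1], 0.95)]
next_hole [([254.1, 187.9], 0.93)]
stop_face [([237.2, 173.1], 0.62)]
knob_mid [([232.4, 168.9], 0.69)]
plunger_knob [([234.1, 164.7], 0.53), ([206.1, 225.4], 0.45)]
garlic [([258.7, 245.9], 0.76)]
mug [([325.2, 156.8], 0.86)]
0.0187 {'time_s': 1.1, 'q': array([ 55.4004,   9.0755,  91.5025,  -0.0012,  79.4254, -12.0381]), 'dq': array([ 0.0231,  0.0157,  0.0151,  0.132 , -0.0679,  0.1017]), 'effort': array([ -0.0002, -38.5593, -32.2362,   0.07  ,   0.031 ,  -0.    ]), 'tcp_pos': array([0.2206, 0.5309, 0.193 ]), 'orientation': array([[-0.9235,  0.3837, -0.    ],
       [ 0.3837,  0.9235, -0.0001],
       [-0.    , -0.0001, -1.    ]]), 'contact_force': array([-0.6511, -0.5697,  0.3015]), 'torque': array([-0.0295, -0.0209,  0.0124]), 'grip_force': 0.0, 'finger_gap': 0.09192354740792932}
```

View pics/scene0.png

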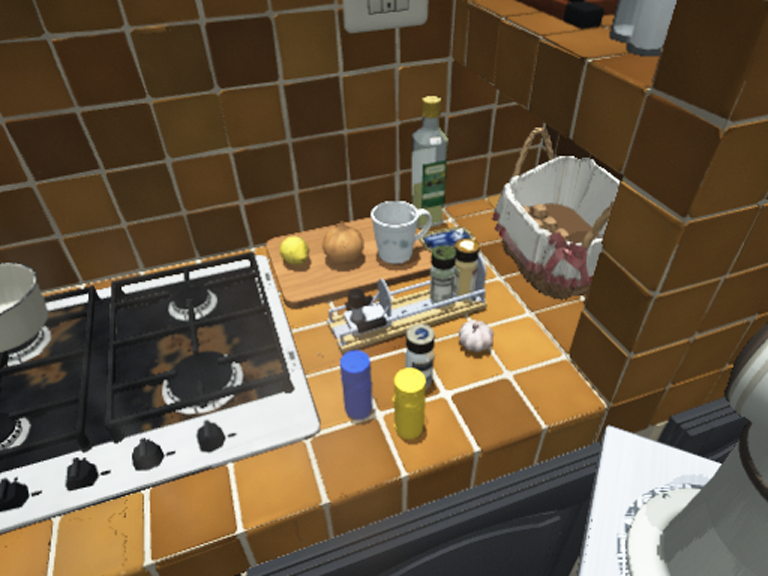

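View pics/top0.png

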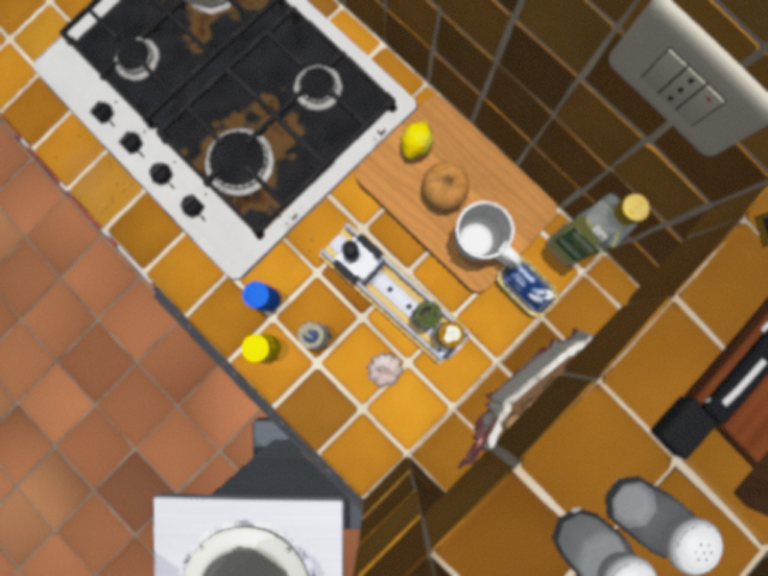

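The loose jar is the glass jar with the black cap, at scene (280,234) and top (208,223). The blue and yellow cylinders at scene (238,255) and (273,267) are the look-alikes. The other two glass jars stand in the rack at top (285,210) and (300,223), with the stop and knob at top (234,166). I'll confirm this in one enlarged crop.

```bash
python3 - <<'E'
from h import *
np.set_printoptions(precision=4,suppress=True)
C={n:optics.capture(n) for n in('scene','top')}
a=C['top']['img'][140:250,155:325,::-1]; cv2.imwrite('pics/t1.png',cv2.resize(a,None,fx=4.7,fy=4.7,interpolation=cv2.INTER_CUBIC))
b=C['scene']['img'][150:300,210:350,::-1]; cv2.imwrite('pics/s1.png',cv2.resize(b,None,fx=4,fy=4,interpolation=cv2.INTER_CUBIC))
t,s=C['top'],C['scene']
print('jar top',atz(t,(208.5,222.5),.105),atz(s,(280,220),.105))
print('knob',atz(t,(233.5,165.5),.085),'garlic',atz(t,(256.5,246.5),.03))
print('jars',atz(t,(284.5,209.5),.122),atz(t,(300,222.5),.122))
E
```

```text
jar top [ 0.4234 -0.1236  0.105 ] [ 0.4242 -0.1255  0.105 ]
knob [ 0.5548 -0.1774  0.085 ] garlic [ 0.3667 -0.2305  0.03  ]
jars [ 0.4514 -0.2912  0.122 ] [ 0.423  -0.3248  0.122 ]
```

View pics/t1.png

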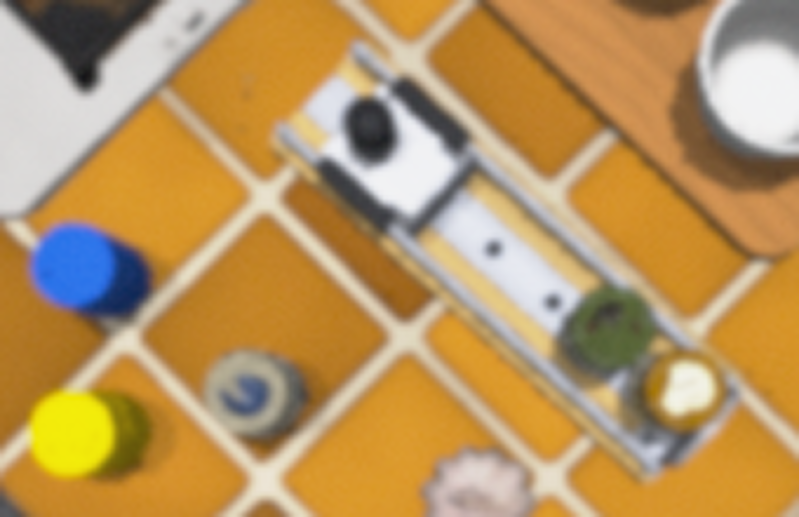

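View pics/s1.png

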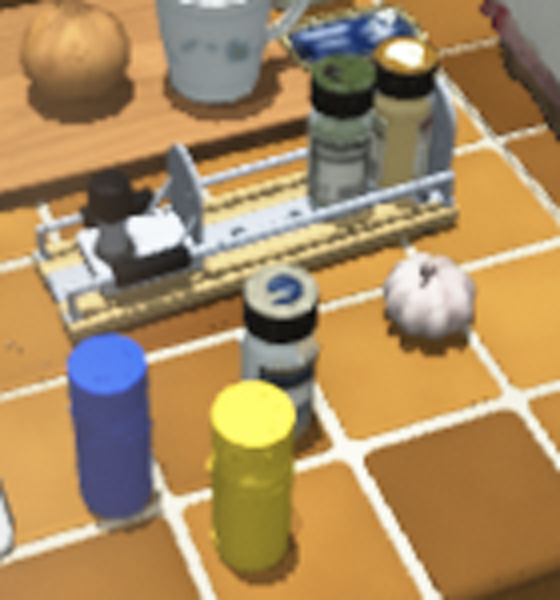

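The crops confirm it: the loose jar's cap is at crop (248,393), which is top (207.8,223.6). Holes y=8 and y=-34 are at crop (494,248) and (554,302), the knob top is near (367,122), and the stop's face is at y≈42. The rack jars' cap tops are at (612,325) and (685,388).

```bash
cat >> h.py <<'E'
def rackfit(c):
    from scipy.optimize import least_squares
    f=lambda u,v:np.array([155+u/4.7-.5+.5/4.7,140+v/4.7-.5+.5/4.7])
    obs=[((0,.008,.017),(494,248)),((0,-.034,.017),(554,302)),((0,.092,.091),(367,122)),((-.029,.133,.043),(283,132)),((.029,.133,.043),(358,48))]
    def R(p,q):
        c_,s_=np.cos(p[2]),np.sin(p[2]); return np.array([p[0]+c_*q[0]-s_*q[1],p[1]+s_*q[0]+c_*q[1],q[2]])
    w=[1,1,1,.4,.4]
    s=least_squares(lambda p:np.concatenate([k*(proj(c,R(p,q))-f(*m)) for k,(q,m) in zip(w,obs)]),[.5,-.24,.6])
    return s,R,f
E
python3 - <<'E'
from h import *
np.set_printoptions(precision=4,suppress=True)
t=optics.capture('top');s=optics.capture('scene')
r,R,f=rackfit(t);p=r.x
print(p,np.degrees(p[2]),r.fun)
print('scene check next hole8',proj(s,R(p,(0,.008,.017))),proj(s,R(p,(0,-.034,.017))),'knobtop',proj(s,R(p,(0,.092,.091))))
j=[atz(t,f(248,393),.105),atz(t,f(612,325),.122),atz(t,f(685,388),.122)]
a=p[2];M=np.array([[np.cos(a),np.sin(a)],[-np.sin(a),np.cos(a)]])
for k in j: print(k,M@(k[:2]-p[:2]))
for q in[(0,.092,.077),(0,.050,.077),(0,.0,.017),(0,-.01,.017)]: print(q,R(p,q))
E
```

```text
[ 0.493  -0.2451 -0.7229] -41.4186240682342 [ 0.1779  0.3544  0.1866  0.0656  0.0954 -0.118  -0.5749 -0.4106 -0.5764
 -0.3299]
scene check next hole8 [269.1432 207.4275] [283.6902 202.8826] knobtop [237.3485 194.6361]
[ 0.4218 -0.1211  0.105 ] [-0.1354  0.0459]
[ 0.453  -0.2919  0.122 ] [ 0.0009 -0.0615]
[ 0.4238 -0.3255  0.122 ] [ 0.0013 -0.1061]
(0, 0.092, 0.077) [ 0.5539 -0.1761  0.077 ]
(0, 0.05, 0.077) [ 0.5261 -0.2076  0.077 ]
(0, 0.0, 0.017) [ 0.493  -0.2451  0.017 ]
(0, -0.01, 0.017) [ 0.4864 -0.2526  0.017 ]
```

```bash
cat >> h.py <<'E'
def inc(P,yaw=None):
    s=robot.sense(); O=np.array(s['orientation']); d=O.T@(np.array(P)-s['tcp_pos'])/.3
    out=[np.round(d,4)]
    if yaw is not None:
        y=np.radians(yaw); ty=np.array([np.cos(y),np.sin(y),0]); tz=np.array([0,0,-1.]); Rt=np.stack([np.cross(ty,tz),ty,tz],1)
        out.append(np.round(np.degrees(cv2.Rodrigues(O.T@Rt)[0].ravel())/30,3))
    print(*out)
E
python3 -c "
from h import *
inc((.34,.38,.193),-41.4);inc((.4218,-.1211,.193))"
```

```text
[-5.605e-01 -3.121e-01  1.000e-04] [0.    0.    3.628]
[-1.4532e+00 -1.7499e+00  1.0000e-04]
```

{"api": "arm_command", "payload": {"increments": [[[-0.11, -0.06, 0], [0, 0, 0.2], 0.5], [[-0.22, -0.12, 0], [0, 0, 0.4], 0.5], [[-0.33, -0.19, 0], [0, 0, 0.6], 0.5], [[-0.45, -0.25, 0], [0, 0, 0.8], 0.5], [[-0.56, -0.31, 0], [0, 0, 1.0], 0.5]]}}

```text
time_s: 1.8
tcp_pos: [0.341, 0.3793, 0.1932]
orientation: [[-0.605, 0.797, 0.001], [0.797, 0.605, 0.0], [-0.0, 0.001, -1.0]]
contact_force: [0.1, 0.0, 0.3]
finger_gap: 0.0687
grip_force: 0.0
```

```bash
python3 -c "
from h import *
inc((.41,.22,.193),-41.4);print(robot.sense()['tcp_pos'])"
```

```text
[-5.621e-01 -1.378e-01  5.000e-04] [ 1.00e-03 -0.00e+00  2.62e+00]
[0.34098787 0.37932201 0.19315845]
```

{"api": "arm_command", "payload": {"increments": [[[-0.11, -0.03, 0], [0, 0, 0.2], 0.5], [[-0.22, -0.06, 0], [0, 0, 0.4], 0.5], [[-0.34, -0.08, 0], [0, 0, 0.6], 0.5], [[-0.45, -0.11, 0], [0, 0, 0.8], 0.5], [[-0.56, -0.14, 0], [0, 0, 1.0], 0.5]]}}

```text
time_s: 2.3
tcp_pos: [0.4093, 0.2204, 0.1932]
orientation: [[-0.125, 0.992, 0.001], [0.992, 0.125, 0.0], [0.0, 0.001, -1.0]]
contact_force: [0.5, 0.6, 0.0]
finger_gap: 0.0686
grip_force: 0.0
```

```bash
python3 -c "
from h import *
inc((.425,.03,.193),-41.4)"
```

```text
[-6.361e-01 -2.760e-02  6.000e-04] [ 1.00e-03 -1.00e-03  1.62e+00]
```

{"api": "arm_command", "payload": {"increments": [[[-0.13, -0.01, 0], [0, 0, 0.2], 0.5], [[-0.26, -0.01, 0], [0, 0, 0.4], 0.5], [[-0.39, -0.02, 0], [0, 0, 0.6], 0.5], [[-0.52, -0.02, 0], [0, 0, 0.8], 0.5], [[-0.64, -0.03, 0], [0, 0, 1.0], 0.5]]}}

```text
time_s: 2.8
tcp_pos: [0.4249, 0.0284, 0.1933]
orientation: [[0.388, 0.922, 0.001], [0.922, -0.388, -0.0], [0.0, 0.001, -1.0]]
contact_force: [0.7, 0.4, 0.2]
finger_gap: 0.0692
grip_force: 0.0
```

```bash
python3 -c "
from h import *
inc((.4218,-.1211,.193),-41.4)"
```

```text
[-0.4634  0.1838  0.001 ] [ 0.002 -0.001  0.619]
```

{"api": "arm_command", "payload": {"increments": [[[-0.13, 0.05, 0], [0, 0, 0.2], 0.5], [[-0.26, 0.1, 0], [0, 0, 0.4], 0.5], [[-0.38, 0.15, 0], [0, 0, 0.62], 0.5], [[-0.463, 0.184, 0], [0, 0, 0.62], 0.5], [[-0.463, 0.184, 0], [0, 0, 0.62], 0.5]]}}

```text
time_s: 3.3
tcp_pos: [0.4224, -0.1221, 0.1932]
orientation: [[0.661, 0.75, 0.0], [0.75, -0.661, -0.001], [-0.001, 0.001, -1.0]]
contact_force: [0.1, 0.2, 0.2]
finger_gap: 0.0691
grip_force: 0.0
```

```bash
python3 - <<'E'
from h import *
np.set_printoptions(precision=4,suppress=True)
w=optics.capture('wrist');t=optics.capture('top');s=optics.capture('scene')
save(w,'w1.png',s=1.5)
for n,c in(('wrist',w),('top',t),('scene',s)):
    for d in finder.search_frame(n,'jar_loose')[:5]: print(n,np.round(d['point'],1),round(d['confidence'],2))
print('expected jar top in wrist',proj(w,(.4218,-.1211,.105)))
print(robot.sense()['tcp_pos']);inc((.4218,-.1211,.193),-41.4)
E
```

```text
wrist [241.5  60.2] 0.94
wrist [179.5 123.7] 0.61
wrist [255.5 179.3] 0.57
wrist [383.4 161.6] 0.35
scene [238.8 256.4] 0.8
scene [272.1 266.4] 0.63
scene [282.1 235. ] 0.58
expected jar top in wrist [256.1293 186.3366]
[ 0.4225 -0.1182  0.193 ]
[-0.0088  0.0044  0.    ] [-0.    -0.     0.011]
```

View pics/w1.png

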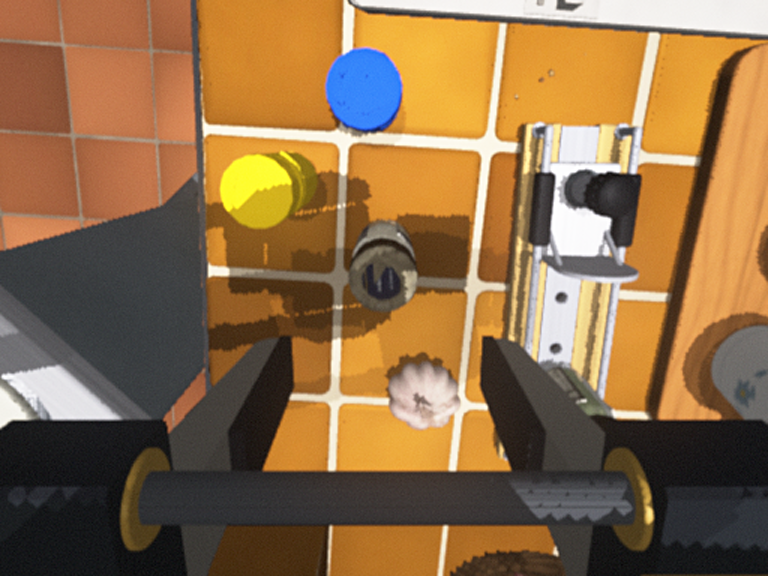

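The wrist view shows the jar's cap at view (384,281), i.e. pixel (256,187), where it was expected at (256,186). The fingers straddle it, and yellow (258,190) and blue (364,90) in the view are well clear. Going down.

{"api": "arm_command", "payload": {"increments": [[[0, 0, 0.1], [0, 0, 0], 0.5], [[0, 0, 0.2], [0, 0, 0], 0.5], [[0, 0, 0.3], [0, 0, 0], 0.5], [[0, 0, 0.4], [0, 0, 0], 0.5], [[0, 0, 0.455], [0, 0, 0], 0.5]]}}

```text
time_s: 4.1
tcp_pos: [0.4211, -0.1175, 0.0541]
orientation: [[0.657, 0.754, -0.003], [0.754, -0.657, 0.002], [-0.001, -0.003, -1.0]]
contact_force: [-0.3, -0.0, 0.2]
finger_gap: 0.0689
grip_force: 0.0
```

{"api": "arm_command", "payload": {"increments": [[[0, 0, 0], [0, 0, 0], 0.5], [[0, 0, 0], [0, 0, 0], 0.1], [[0, 0, 0], [0, 0, 0], -0.2], [[0, 0, 0], [0, 0, 0], -0.4], [[0, 0, 0], [0, 0, 0], -0.4]], "grip_force": 15}}

```text
time_s: 4.6
tcp_pos: [0.4231, -0.1196, 0.0575]
orientation: [[0.658, 0.753, 0.001], [0.753, -0.658, -0.001], [0.0, 0.002, -1.0]]
contact_force: [-1.5, 1.1, 5.4]
finger_gap: 0.0399
grip_force: 15.0
```

{"api": "arm_command", "payload": {"increments": [[[0, 0, -0.05], [0, 0, 0], -0.4], [[0, 0, -0.15], [0, 0, 0], -0.4], [[0, 0, -0.27], [0, 0, 0], -0.4], [[0, 0, -0.37], [0, 0, 0], -0.4], [[0, 0, -0.4], [0, 0, 0], -0.4]]}}

```text
time_s: 5.1
tcp_pos: [0.4244, -0.1205, 0.1802]
orientation: [[0.658, 0.753, 0.006], [0.753, -0.658, -0.004], [0.001, 0.007, -1.0]]
contact_force: [-0.1, 0.4, -1.5]
finger_gap: 0.04
grip_force: 15.0
```

{"api": "arm_command", "payload": {"increments": [[[-0.06, 0.06, 0], [0, 0, 0], -0.4], [[-0.14, 0.16, 0], [0, 0, 0], -0.4], [[-0.2, 0.27, 0], [0, 0, 0], -0.4], [[-0.206, 0.38, 0], [0, 0, 0], -0.4], [[-0.206, 0.451, 0], [0, 0, 0], -0.4]]}}

```text
time_s: 5.6
tcp_pos: [0.4838, -0.2565, 0.1748]
orientation: [[0.66, 0.752, -0.001], [0.752, -0.66, 0.001], [-0.0, -0.002, -1.0]]
contact_force: [-0.0, -0.2, -1.7]
finger_gap: 0.0404
grip_force: 15.0
```

{"api": "arm_command", "payload": {"increments": [[[0, 0, 0.05], [0, 0, 0], -0.4], [[0, 0, 0.08], [0, 0, 0], -0.4], [[0, 0, 0.08], [0, 0, 0], -0.4]]}}

```text
time_s: 5.9
tcp_pos: [0.4813, -0.2525, 0.1491]
orientation: [[0.658, 0.753, -0.005], [0.753, -0.658, 0.004], [-0.0, -0.007, -1.0]]
contact_force: [-0.8, 0.1, -2.1]
finger_gap: 0.04
grip_force: 15.0
```

```bash
python3 - <<'E'
from h import *
np.set_printoptions(precision=4,suppress=True)
w=optics.capture('wrist');t=optics.capture('top')
a=np.hstack([w['img'][60:,90:440],t['img'][100:270,170:340].repeat(2,0).repeat(2,1)[:324]])
cv2.imwrite('pics/w2.png',a[:,:,::-1])
st=robot.sense();print(st['tcp_pos'],st['finger_gap']);inc((.4837,-.2556,.193),-41.4)
r,R,f=rackfit(t);p=r.x
for q in[(0,.008,.017),(0,-.034,.017),(0,.092,.091)]:print(q,proj(w,R(p,q)))
E
```

```text
[ 0.4827 -0.2536  0.1516] 0.04049146863145659
[-0.0027  0.0065 -0.138 ] [-0.004 -0.     0.009]
(0, 0.008, 0.017) [262.4896 153.7603]
(0, -0.034, 0.017) [262.1051 195.193 ]
(0, 0.092, 0.091) [264.3411  51.2906]
```

View pics/w2.png

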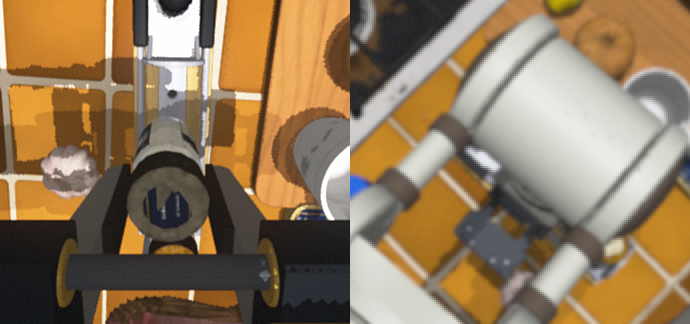

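The wrist view shows hole y=8 at (262,154), exactly as predicted, so the rack pose holds. The held jar's cap is at about (258,260).

```bash
python3 - <<'E'
from h import *
np.set_printoptions(precision=4,suppress=True)
w=optics.capture('wrist');s=robot.sense();p=s['tcp_pos']
a=-.7229;M=np.array([[np.cos(a),np.sin(a)],[-np.sin(a),np.cos(a)]]);o=np.array([.493,-.2451])
print('tcp rack',M@(p[:2]-o),p[2])
print('cap',M@(atz(w,(258,260),p[2]-.0575+.105)[:2]-o)); inc((.4837,-.2556,.0755),-41.4);print(np.array(s['orientation'])[:,2])
E
```

```text
tcp rack [-0.0014 -0.0132] 0.15240321399408924
cap [-0.0016 -0.0116]
[-0.0027  0.0046  0.2563] [-0.001 -0.     0.009]
[-0.0003  0.0003 -1.    ]
```

{"api": "arm_command", "payload": {"increments": [[[-0.003, 0.004, 0.05], [0, 0, 0], -0.4], [[-0.006, 0.005, 0.12], [0, 0, 0], -0.4], [[-0.006, 0.005, 0.19], [0, 0, 0], -0.4], [[-0.006, 0.005, 0.235], [0, 0, 0], -0.4], [[-0.006, 0.005, 0.245], [0, 0, 0], -0.4]]}}

```text
time_s: 6.55
tcp_pos: [0.4823, -0.2562, 0.0768]
orientation: [[0.658, 0.753, -0.003], [0.753, -0.658, 0.002], [-0.0, -0.004, -1.0]]
contact_force: [-0.0, 0.7, -1.9]
finger_gap: 0.0403
grip_force: 15.0
```

{"api": "arm_command", "payload": {"increments": [[[0, 0, 0.004], [0, 0, 0], -0.4], [[0, 0, 0.008], [0, 0, 0], -0.4], [[0, 0, 0.008], [0, 0, 0], -0.4]]}}

```text
time_s: 6.85
tcp_pos: [0.4842, -0.2577, 0.0775]
orientation: [[0.658, 0.753, 0.001], [0.753, -0.658, -0.001], [0.0, 0.002, -1.0]]
contact_force: [-0.1, -0.6, -1.2]
finger_gap: 0.0402
grip_force: 15.0
```

{"api": "arm_command", "payload": {"increments": [[[0, 0, 0.004], [0, 0, 0], -0.4], [[0, 0, 0.008], [0, 0, 0], -0.4], [[0, 0, 0.008], [0, 0, 0], -0.4]]}}

```text
time_s: 7.15
tcp_pos: [0.4839, -0.2575, 0.0746]
orientation: [[0.658, 0.753, 0.001], [0.753, -0.658, -0.001], [0.0, 0.001, -1.0]]
contact_force: [0.7, -0.1, -0.4]
finger_gap: 0.0404
grip_force: 15.0
```

{"api": "arm_command", "payload": {"increments": [[[0, 0, 0.003], [0, 0, 0], -0.4], [[0, 0, 0.005], [0, 0, 0], -0.4], [[0, 0, 0.005], [0, 0, 0], -0.4]]}}

```text
time_s: 7.45
tcp_pos: [0.4841, -0.2576, 0.0745]
orientation: [[0.658, 0.753, 0.001], [0.753, -0.658, -0.001], [-0.0, 0.001, -1.0]]
contact_force: [-3.3, 2.1, 9.9]
finger_gap: 0.04
grip_force: 15.0
```

{"api": "arm_command", "payload": {"increments": [[[0, 0, -0.003], [0, 0, 0], -0.05], [[0, 0, -0.003], [0, 0, 0], 0.1], [[0, 0, -0.003], [0, 0, 0], 0.3], [[0, 0, -0.003], [0, 0, 0], 0.3], [[0, 0, -0.003], [0, 0, 0], 0.3]]}}

```text
time_s: 7.95
tcp_pos: [0.4835, -0.2571, 0.0734]
orientation: [[0.658, 0.753, -0.0], [0.753, -0.658, 0.0], [-0.0, -0.0, -1.0]]
contact_force: [-0.7, 0.7, 0.1]
finger_gap: 0.0596
grip_force: 0.0
```

{"api": "arm_command", "payload": {"increments": [[[0, 0, -0.06], [0, 0, 0], 0.3], [[0, 0, -0.16], [0, 0, 0], 0.3], [[0, 0, -0.26], [0, 0, 0], 0.3], [[0, 0, -0.34], [0, 0, 0], 0.3], [[0, 0, -0.34], [0, 0, 0], 0.3]]}}

```text
time_s: 8.45
tcp_pos: [0.4857, -0.2589, 0.1796]
orientation: [[0.658, 0.753, 0.006], [0.753, -0.658, -0.005], [0.0, 0.008, -1.0]]
contact_force: [0.2, 0.4, -0.8]
finger_gap: 0.0598
grip_force: 0.0
```

```bash
python3 - <<'E'
from h import *
np.set_printoptions(precision=4,suppress=True)
w=optics.capture('wrist');save(w,'w3.png',s=1.5)
s=optics.capture('scene')
s_=robot.sense();print(s_['time_s'],s_['tcp_pos'],s_['finger_gap'])
a=-.7229;c_,n_=np.cos(a),np.sin(a)
R=lambda x,y,z:(.493+c_*x-n_*y,-.2451+n_*x+c_*y,z)
for q in[(0,.008,.017),(0,.092,.091),(0,-.016,.122)]:print(q,proj(w,R(*q)))
inc(R(0,.092,.18),-41.4)
E
```

```text
8.55 [ 0.4836 -0.2573  0.1753] 0.05965572828571735
(0, 0.008, 0.017) [253.0193 147.055 ]
(0, 0.092, 0.091) [252.5639  53.5162]
(0, -0.016, 0.122) [252.1759 198.1785]
[ 0.3578 -0.0017 -0.0156] [0.001 0.    0.008]
```

View pics/w3.png

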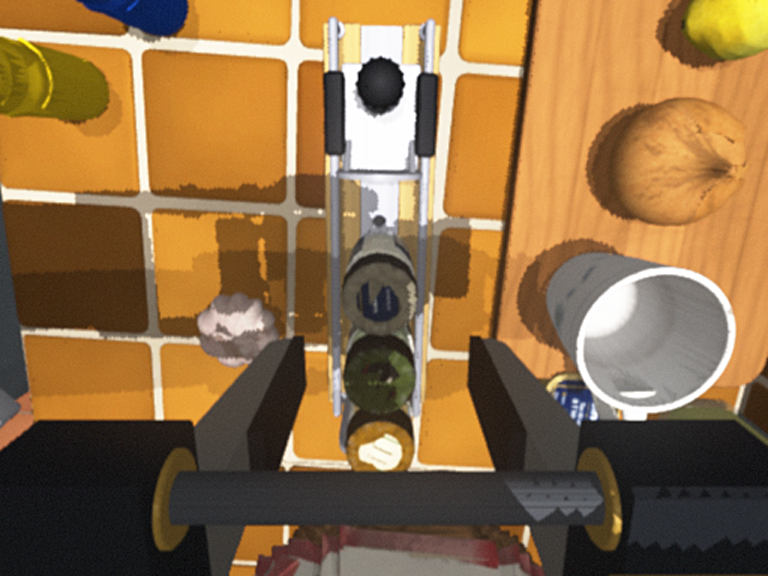

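The loose jar stands upright in the lane beside the row, its cap at (252.7,198.7) against a predicted (252.2,198.2). The knob is at (253,56). Moving to the knob.

{"api": "arm_command", "payload": {"increments": [[[0.06, 0, 0], [0, 0, 0], 0.1], [[0.15, 0, 0], [0, 0, 0], 0.1], [[0.25, 0, 0], [0, 0, 0], 0.1], [[0.33, 0, 0], [0, 0, 0], 0.1], [[0.353, 0, 0], [0, 0, 0], 0.1]]}}

```text
time_s: 9.05
tcp_pos: [0.5532, -0.1753, 0.1732]
orientation: [[0.656, 0.754, -0.003], [0.754, -0.656, 0.002], [-0.0, -0.004, -1.0]]
contact_force: [-0.2, 0.2, 0.5]
finger_gap: 0.0504
grip_force: 0.0
```

{"api": "arm_command", "payload": {"increments": [[[0, 0, 0], [0, 0, 0], 0.1], [[0, 0, 0.08], [0, 0, 0], 0.1], [[0, 0, 0.15], [0, 0, 0], 0.1]]}}

```text
time_s: 9.35
tcp_pos: [0.5526, -0.1786, 0.1297]
orientation: [[0.659, 0.752, -0.0], [0.752, -0.659, -0.001], [-0.001, 0.0, -1.0]]
contact_force: [0.2, -0.2, -0.2]
finger_gap: 0.0507
grip_force: 0.0
```

```bash
python3 - <<'E'
from h import *
np.set_printoptions(precision=4,suppress=True)
w=optics.capture('wrist');save(w,'w4.png',s=1.2)
s_=robot.sense();print(s_['time_s'],s_['tcp_pos'],s_['finger_gap'])
a=-.7229;c_,n_=np.cos(a),np.sin(a)
R=lambda x,y,z:(.493+c_*x-n_*y,-.2451+n_*x+c_*y,z)
for q in[(0,.092,.091),(0,-.016,.122)]:print(q,proj(w,R(*q))*1.2)
inc(R(0,.092,.060),-41.4)
E
```

```text
9.4 [ 0.5499 -0.1773  0.1252] 0.05061490812311944
(0, 0.092, 0.091) [307.7434 241.5635]
(0, -0.016, 0.122) [307.0379 429.3196]
[0.0121 0.0088 0.2172] [-0.014  0.004  0.006]
```

View pics/w4.png

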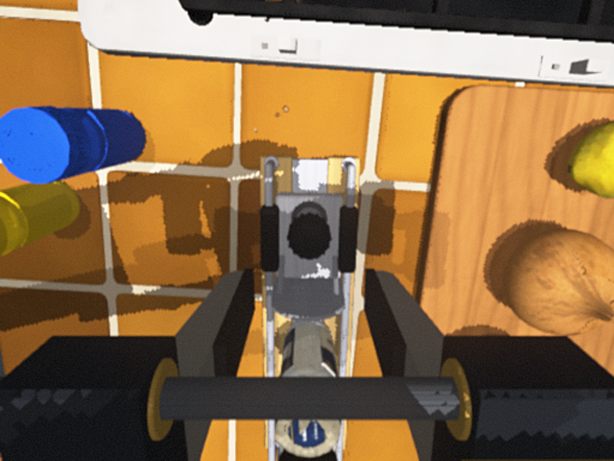

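Knob seen at (309,231) in the view, against a predicted (308,241). The arm was still settling, so I'll re-measure.

```bash
python3 - <<'E'
from h import *
np.set_printoptions(precision=4,suppress=True)
a=-.7229;c_,n_=np.cos(a),np.sin(a)
R=lambda x,y,z:(.493+c_*x-n_*y,-.2451+n_*x+c_*y,z)
M=np.array([[c_,n_],[-n_,c_]])
for i in range(3):
    w=optics.capture('wrist')
    g=w['img'].max(2); m=(g<45).astype(np.uint8); n,l,st,ce=cv2.connectedComponentsWithStats(m[160:225,230:285])
    for k in range(1,n):
        if st[k,4]>100: print(st[k],ce[k]+[230,160],M@(atz(w,ce[k]+[230,160],.091)[:2]-[.493,-.2451]))
    print(proj(w,R(0,.092,.091)),robot.sense()['tcp_pos'],[np.round(d['point'],1) for d in finder.search_frame('wrist','plunger_knob')][:1], [np.round(d['point'],1) for d in finder.search_frame('wrist','knob_mid')][:1])
inc(R(0,.092,.060),-41.4)
E
```

```text
[  0  11   6  54 316] [232.4842 197.9905] [-0.02   0.095]
[  14   18   36   39 1080] [261.5824 197.1352] [0.0005 0.0957]
[260.8754 202.211 ] [ 0.55   -0.1772  0.1266] [array([260.4, 199.4])] [array([262.7, 211.4])]
[  0  12   3  53 143] [230.8881 199.5524] [-0.0188  0.0933]
[  10   18   36   38 1028] [257.8259 196.4621] [0.0005 0.0957]
[257.0682 201.3947] [ 0.5533 -0.1784  0.1314] [array([256.3, 198.9])] [array([258.3, 197.5])]
[ 51  13   4  52 172] [282.7674 201.3372] [0.02   0.0924]
[   9   18   35   38 1001] [255.955  196.8751] [0.0006 0.0957]
[255.1715 201.7692] [ 0.554  -0.1782  0.132 ] [array([255.4, 197.7])] [array([253.5, 196.5])]
[ 0.0045 -0.0042  0.2388] [ 0.003 -0.001  0.008]
```

{"api": "arm_command", "payload": {"increments": [[[0.01, 0, 0.06], [0, 0, 0], 0.1], [[0.01, 0, 0.13], [0, 0, 0], 0.1], [[0.01, 0, 0.2], [0, 0, 0], 0.1], [[0.01, 0, 0.238], [0, 0, 0], 0.1], [[0.01, 0, 0.238], [0, 0, 0], 0.1]]}}

```text
time_s: 10.35
tcp_pos: [0.5541, -0.1746, 0.0577]
orientation: [[0.658, 0.753, -0.003], [0.753, -0.658, 0.002], [-0.001, -0.003, -1.0]]
contact_force: [-0.2, -0.0, 0.2]
finger_gap: 0.0503
grip_force: 0.0
```

{"api": "arm_command", "payload": {"increments": [[[0, 0, 0], [0, 0, 0], -0.1], [[0, 0, 0], [0, 0, 0], -0.4], [[0, 0, 0], [0, 0, 0], -0.7], [[0, 0, 0], [0, 0, 0], -0.7], [[0, 0, 0], [0, 0, 0], -0.7]], "grip_force": 40}}

```text
time_s: 10.85
tcp_pos: [0.5556, -0.1752, 0.0603]
orientation: [[0.658, 0.753, 0.001], [0.753, -0.658, -0.0], [0.0, 0.001, -1.0]]
contact_force: [-3.3, 1.9, 6.8]
finger_gap: 0.0241
grip_force: 40.0
```

```bash
python3 - <<'E'
from h import *
s=robot.sense();p=s['tcp_pos'];a=-.7229;c_,n_=np.cos(a),np.sin(a)
print(np.array([[c_,n_],[-n_,c_]])@(p[:2]-[.493,-.2451]),p,s['contact_force'],s['finger_gap'],s['grip_force'],s['time_s'])
E
```

```text
[0.00070209 0.09382643] [ 0.55559851 -0.17520494  0.06030389] [-3.33523179  1.92833425  6.75460086] 0.024107207561439963 40.00459671020508 10.85
```

Knob gripped. Drawing up about 12 mm.

{"api": "arm_command", "payload": {"increments": [[[0, 0, -0.015], [0, 0, 0], -0.7], [[0, 0, -0.03], [0, 0, 0], -0.7], [[0, 0, -0.042], [0, 0, 0], -0.7], [[0, 0, -0.042], [0, 0, 0], -0.7], [[0, 0, -0.042], [0, 0, 0], -0.7]]}}

```text
time_s: 11.35
tcp_pos: [0.5551, -0.1752, 0.0713]
orientation: [[0.658, 0.753, -0.0], [0.753, -0.658, 0.0], [-0.0, -0.0, -1.0]]
contact_force: [4.0, -0.4, -10.0]
finger_gap: 0.0242
grip_force: 40.0
```

{"api": "arm_command", "payload": {"increments": [[[-0.015, 0, 0], [0, 0, 0], -0.7], [[-0.033, 0, 0], [0, 0, 0], -0.7], [[-0.05, 0, 0], [0, 0, 0], -0.7], [[-0.067, 0, 0], [0, 0, 0], -0.7], [[-0.083, 0, 0], [0, 0, 0], -0.7]]}}

```text
time_s: 11.85
tcp_pos: [0.5381, -0.1941, 0.0715]
orientation: [[0.658, 0.753, -0.001], [0.753, -0.658, 0.001], [-0.0, -0.001, -1.0]]
contact_force: [2.3, 0.5, -10.8]
finger_gap: 0.0247
grip_force: 40.0
```

{"api": "arm_command", "payload": {"increments": [[[-0.013, 0, 0], [0, 0, 0], -0.7], [[-0.028, 0, 0], [0, 0, 0], -0.7], [[-0.043, 0, 0], [0, 0, 0], -0.7], [[-0.056, 0, 0], [0, 0, 0], -0.7], [[-0.056, 0, 0], [0, 0, 0], -0.7]]}}

```text
time_s: 12.35
tcp_pos: [0.5269, -0.2067, 0.0715]
orientation: [[0.658, 0.753, -0.002], [0.753, -0.658, 0.001], [-0.001, -0.002, -1.0]]
contact_force: [-0.8, 0.7, -10.2]
finger_gap: 0.0243
grip_force: 40.0
```

```bash
python3 - <<'E'
from h import *
s=robot.sense();p=s['tcp_pos'];a=-.7229;c_,n_=np.cos(a),np.sin(a)
print(np.array([[c_,n_],[-n_,c_]])@(p[:2]-[.493,-.2451]),p,s['contact_force'],s['finger_gap'])
E
```

```text
[2.62880853e-05 5.12768821e-02] [ 0.52694256 -0.20666535  0.07150922] [ -0.8135184    0.73552647 -10.18225494] 0.02427257568679519
```

{"api": "arm_command", "payload": {"increments": [[[0, 0, 0.012], [0, 0, 0], -0.7], [[0, 0, 0.025], [0, 0, 0], -0.7], [[0, 0, 0.038], [0, 0, 0], -0.7], [[0, 0, 0.044], [0, 0, 0], -0.7], [[0, 0, 0.044], [0, 0, 0], -0.7]]}}

```text
time_s: 12.85
tcp_pos: [0.5279, -0.2064, 0.0603]
orientation: [[0.658, 0.753, -0.001], [0.753, -0.658, 0.001], [-0.0, -0.001, -1.0]]
contact_force: [-7.4, 5.0, 4.9]
finger_gap: 0.0241
grip_force: 40.0
```

```bash
python3 - <<'E'
from h import *
s=robot.sense();p=s['tcp_pos'];a=-.7229;c_,n_=np.cos(a),np.sin(a)
print(np.array([[c_,n_],[-n_,c_]])@(p[:2]-[.493,-.2451]),p,s['contact_force'],s['finger_gap'],s['grip_force'])
w=optics.capture('wrist');t=optics.capture('scene')
a=np.hstack([w['img'],cv2.resize(t['img'][150:270,210:330],(384,384))[:, :288]]);cv2.imwrite('pics/end.png',a[:,:,::-1])
E
```

```text
[0.00050596 0.05211591] [ 0.52785733 -0.2063535   0.06031681] [-7.40656823  4.99654138  4.91750496] 0.024061654967415344 40.01028835773468
```

View pics/end.png

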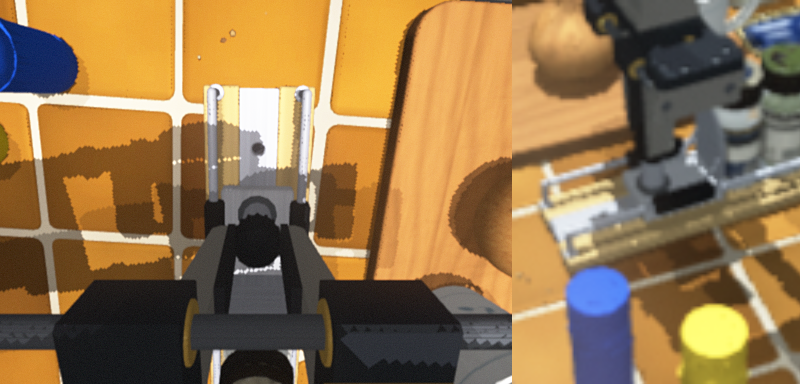

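The knob is back at its pin-down height (TCP z 0.0603, the same as at the first grip), and y travelled 41.7 mm. The vacated hole shows at (258,148), and the jars stand in the row beside the stop. I'll let it settle and hand in.

{"api": "arm_command", "payload": {"increments": [[[0, 0, 0], [0, 0, 0], -0.7], [[0, 0, 0], [0, 0, 0], -0.7], [[0, 0, 0], [0, 0, 0], -0.7]]}}

```text
time_s: 13.25
tcp_pos: [0.5278, -0.2064, 0.0603]
orientation: [[0.658, 0.753, -0.001], [0.753, -0.658, 0.0], [-0.0, -0.001, -1.0]]
contact_force: [-7.0, 4.1, 5.3]
finger_gap: 0.0246
grip_force: 40.0
```

```bash
python3 -c "
from h import *
s=robot.sense();print(s['tcp_pos'],s['contact_force'],s['grip_force']);print(robot.sign_off())"
```

```text
[ 0.52782046 -0.20635232  0.06030526] [-7.02927474  4.09990104  5.30549289] 40.00996649265289
the job is handed in; nothing more can be done
None
```

I handed the job in at about 13 s; no verdict came back, but by my own readings the loose jar stands in the row, the stop has slid about 42 mm to the next hole with the pin fully down, and the knob is still gripped at 40 N.

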